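Find the socket left on

TASK

One of the four sockets on the bench's power box was left on at closing time: its key is latched down, the other three are up. Start at the key next to the round fuse cap and go along the row, tapping each of the four keys lightly with a fingertip to feel which one is latched; then press that key fully in and let it go, so that it springs up and all four keys stand up. Do not press in a key that is off, and leave everything lying about where it is.

Things in the scene. Friction and masses are not known exactly. Their poses are not given: they have to be found in the camera images.
- power_box: Grey steel power box screwed to the bench, 150 (x) x 326 (y) x 55 mm high; place and turn vary. Origin: centre of its underside. x: from keys to sockets; y: along the row towards the fuse cap; z up. On its flat top, at x = -45 mm: round black fuse cap (21 mm across, 10 high) at y = +125, keys at y = +75, +25, -25, -75 mm. Four round sockets at x = +32; a charger and a timer plugged in stand 32 mm high.
- key_a_top (a point): Centre of the flat top face of one of the four identical cream keys (26 mm in x, 22 mm in y). The letters a to d say nothing of its place in the row: the places are shuffled. Key up: this point is 14 mm over the box's top (69 mm over the bench); latched down: 9 mm over it; fully pressed: 5.5 mm over it.
- key_b_top (a point): Centre of the flat top face of one of the four identical cream keys (26 mm in x, 22 mm in y). The letters a to d say nothing of its place in the row: the places are shuffled. Key up: this point is 14 mm over the box's top (69 mm over the bench); latched down: 9 mm over it; fully pressed: 5.5 mm over it.
- key_c_top (a point): Centre of the flat top face of one of the four identical cream keys (26 mm in x, 22 mm in y). The letters a to d say nothing of its place in the row: the places are shuffled. Key up: this point is 14 mm over the box's top (69 mm over the bench); latched down: 9 mm over it; fully pressed: 5.5 mm over it.
- key_d_top (a point): Centre of the flat top face of one of the four identical cream keys (26 mm in x, 22 mm in y). The letters a to d say nothing of its place in the row: the places are shuffled. Key up: this point is 14 mm over the box's top (69 mm over the bench); latched down: 9 mm over it; fully pressed: 5.5 mm over it.
- switch_a: Push-push switch of key_a in its low black frame. Origin: key's centre, level with the box's top; axes as the box's. The key moves from 2.1 N up, 0.6 N more per mm. Let go before 6 mm of travel it returns as it was. Pressed more than 7.3 mm below its up height (7 N) and let go, an up key latches 5 mm down, a latched one springs up. A latched key yields only above some 4.5 N. End stop 8.5 mm (8.5 N, then rigid).
- switch_b: Push-push switch of key_b in its low black frame. Origin: key's centre, level with the box's top; axes as the box's. The key moves from 2.1 N up, 0.6 N more per mm. Let go before 6 mm of travel it returns as it was. Pressed more than 7.3 mm below its up height (7 N) and let go, an up key latches 5 mm down, a latched one springs up. A latched key yields only above some 4.5 N. End stop 8.5 mm (8.5 N, then rigid).
- switch_c: Push-push switch of key_c in its low black frame. Origin: key's centre, level with the box's top; axes as the box's. The key moves from 2.1 N up, 0.6 N more per mm. Let go before 6 mm of travel it returns as it was. Pressed more than 7.3 mm below its up height (7 N) and let go, an up key latches 5 mm down, a latched one springs up. A latched key yields only above some 4.5 N. End stop 8.5 mm (8.5 N, then rigid).
- switch_d: Push-push switch of key_d in its low black frame. Origin: key's centre, level with the box's top; axes as the box's. The key moves from 2.1 N up, 0.6 N more per mm. Let go before 6 mm of travel it returns as it was. Pressed more than 7.3 mm below its up height (7 N) and let go, an up key latches 5 mm down, a latched one springs up. A latched key yields only above some 4.5 N. End stop 8.5 mm (8.5 N, then rigid).
- pencil: Flat wooden pencil, 150 x 7 x 7 mm, lying along the row on top of the box, between keys and sockets; origin under its middle.
- tape_roll: Roll of masking tape lying flat on the bench past the vent-slot end of the box, 92 mm across, 24 mm high; origin under its centre.
- cutter_knife: Black cutter knife lying along the front of the box, 190 x 22 x 14 mm, on the bench; origin under its middle.
- glue_gun: Black glue gun lying on its side on the bench behind the box, about 210 x 130 mm, 37 mm high; origin under its barrel.
- glue_bottle: White glue bottle standing on the bench past the fuse-cap end of the box, 54 mm across, 145 mm high; origin under its centre.
- spring_clamp: Dark steel spring clamp lying on the bench behind the box, 105 x 40 mm, 18 mm high; origin under its middle.
Not all that is in view belongs to the job. Of the things like the cutter_knife, leave any that is pink, red or yellow; of the rest the larger one is meant.

How it is judged (in metres and radians):
On the way, in this order (a step that is already met when the one before it is completed fails the run):
1. the key next to the fuse cap is tapped with the fingers (more than 0.4 N) (((contact force between switch_a and the fingers above 0.4 N and y of key_a_top in the frame of power_box between 0.05 and 0.1 m) or (contact force between switch_b and the fingers above 0.4 N and y of key_b_top in the frame of power_box between 0.05 and 0.1 m) or (contact force between switch_c and the fingers above 0.4 N and y of key_c_top in the frame of power_box between 0.05 and 0.1 m) or (contact force between switch_d and the fingers above 0.4 N and y of key_d_top in the frame of power_box between 0.05 and 0.1 m))), for 0.02 s.
2. the key second from the fuse cap is tapped with the fingers (more than 0.4 N) (((contact force between switch_a and the fingers above 0.4 N and y of key_a_top in the frame of power_box between 0 and 0.05 m) or (contact force between switch_b and the fingers above 0.4 N and y of key_b_top in the frame of power_box between 0 and 0.05 m) or (contact force between switch_c and the fingers above 0.4 N and y of key_c_top in the frame of power_box between 0 and 0.05 m) or (contact force between switch_d and the fingers above 0.4 N and y of key_d_top in the frame of power_box between 0 and 0.05 m))), for 0.02 s.
3. the key third from the fuse cap is tapped with the fingers (more than 0.4 N) (((contact force between switch_a and the fingers above 0.4 N and y of key_a_top in the frame of power_box between -0.05 and 0 m) or (contact force between switch_b and the fingers above 0.4 N and y of key_b_top in the frame of power_box between -0.05 and 0 m) or (contact force between switch_c and the fingers above 0.4 N and y of key_c_top in the frame of power_box between -0.05 and 0 m) or (contact force between switch_d and the fingers above 0.4 N and y of key_d_top in the frame of power_box between -0.05 and 0 m))), for 0.02 s.
4. the key at the far end of the row is tapped with the fingers (more than 0.4 N) (((contact force between switch_a and the fingers above 0.4 N and y of key_a_top in the frame of power_box between -0.1 and -0.05 m) or (contact force between switch_b and the fingers above 0.4 N and y of key_b_top in the frame of power_box between -0.1 and -0.05 m) or (contact force between switch_c and the fingers above 0.4 N and y of key_c_top in the frame of power_box between -0.1 and -0.05 m) or (contact force between switch_d and the fingers above 0.4 N and y of key_d_top in the frame of power_box between -0.1 and -0.05 m))), for 0.02 s.
5. the latched key has been released: all four keys are up (z of each of key_a_top, key_b_top, key_c_top, key_d_top in the frame of power_box above 0.0675 m), for 0.2 s.
At the end, for the whole second after the job is handed in: All four keys stand up (tops more than 67.5 mm over the bench, that is within 1.5 mm of fully up) and the loose things are at rest (all of step 5 and linear speed of each of pencil, tape_roll, cutter_knife, glue_gun, glue_bottle, spring_clamp below 0.02 m/s); the robot touches nothing.
It fails at once if a key that was up is pushed in almost to the catch (a key top more than 6.2 mm from where it started) (distance of any of key_a_top, key_b_top, key_c_top, key_d_top from where it was at the start of the episode above 0.0062 m).
It fails at once if something lying about is lifted, carried or shoved (more than 15 mm from its place) (distance of any of pencil, tape_roll, cutter_knife, glue_gun, glue_bottle, spring_clamp from where it was at the start of the episode above 0.015 m).
It also fails if it takes over 48 s, if anything falls off the work surface, if the arm or the gripper's body presses on something with over 40 N, if the wrist force passes 120 N, or if a joint passes its speed limit or range.

ROBOT

A 6-joint arm with a two-finger parallel gripper is mounted at the origin on the work surface. World frame = base frame: x ahead of the robot, y to its left, z up, the work surface at z = 0. Lengths are in mm, angles in degrees, forces in N, time in s.
With the tool pointing down it reaches from about 350 to 850 mm from the base axis. Payload 8.1 kg.
Tool frame: the origin (TCP) lies where the fingers leave the gripper's body, on its centre line; the fingertips stand 73 mm ahead of it and the grasp point (between the pads) lies 54 mm ahead of it; z points along the fingers, y is the line along which they close (so a half turn about z gives the same grasp; the last joint's range is limited). The gripper opens to 85 mm and grips with 20 to 120 N. Pads are 22 mm wide; open, the fingers measure 114 mm over their backs; the gripper's body (76 mm by 85 mm) begins 54 mm behind the grasp point. The pads swing forward as they close: fully open they stand 13 mm farther back than shut.
Start: joints at [61.341, 7.471, 85.268, -0, 87.261, -4.893], TCP at [241.784, 549.132, 303.892] pointing down, gripper open.
Joint ranges: [-169.43, 169.43], [-51.17, 129.36], [1.28, 143.12], [-76.62, 256.62], [0, 156.53], [-152.29, 152.29]. Speed limits (degrees/s): [136.94, 136.94, 159.86, 180, 180, 180].

INTERFACE

Orientations are given as [roll, pitch, yaw] about the fixed x, y, z axes, in that order (R = Rz(yaw) Ry(pitch) Rx(roll)).
In Python, from bench import sense, optics, r gives the robot as it stands.
- The arm moves only by the tool servo_tool, never from a script. Its argument "plan" is a list that holds one entry, the list of rows, each a list of 5 numbers: the shift along the world's x, y, z in m, then the turn about the world's z in degrees, then the finger opening in m, from 0 to 0.0854. A call has 1 to 10 rows; each row shifts and turns the commanded pose from where the row before left it; what a row does not reach is not made up. A row lasts 1/10 s, in which the tool goes at most 50 mm and 8.59 degrees, less where a joint would pass 70% of its speed; a pose out of reach is approached as far as the arm can. A call is refused whole if a number of a shift passes 0.05 or a number of a turn 8.59, either way. A call with a gripper value outside its range is refused whole. The fingers move at their own pace and stop on an object; "force" is the grip in N (left out, the last holds). Time passes only in rows, so rows that do not move let the fingers close. It gives the time, the measured TCP pose, the force, the opening and the grip force at its end, in the units of the state.
- sense(): the state, without advancing time (a new reading comes with each control period).
- optics.snapshot(name): name is "side" or "top" or "wrist"; returns a dict with "frame" (480x640x3 uint8, blue, green, red), "fx", "fy", "cx", "cy" (pixels), "cam_to_world" (4x4, takes a point from camera to world coordinates). Camera axes: x right, y down, z forward; pixel columns grow to the right and rows downward; lengths in mm; the calibration is good to about 2 mm. A picture is of the moment at which its call begins. There is no depth.
- r.hand_in(): hands the job in; it is judged then, once.
The state is a dict: "time": time; "joint_pos": joint angles; "qd": joint speeds; "joint_efforts": joint torques, N m; "tool_pos": TCP position; "tcp_rot": TCP orientation; "ft_force": force on the tool from outside, world axes, zero at the start; "wrist_torque": the same for the moment, N m; "finger_gap": finger opening in mm; "grip_force": force on a finger pad.
Only numpy, scipy, OpenCV 4.12 (cv2) and the standard library are available. Lean on these libraries where they do the work, as an engineer would, in place of code of your own. Each camera call takes 0.05 s, during which the arm holds its last target. There are 200 camera calls.

## Working session

There is one attempt and no reset: what is moved stays moved. The work goes in short steps, Python scripts to look and compute and a tool call to move; the robot and the scene stay as the last step left them, time stands still between calls to the robot, and variables do not carry over. Pictures are saved under pics/ and viewed, at most 10 in all, crops included, and the job is handed in when it is done.

Besides the shell and the picture viewer there is one more tool, called after ">>>" by a JSON object that holds its "api" and its "payload", one argument or row to a line. servo_tool: Moves the arm, as the interface text tells. Its arguments: {"type":"object","properties":{"plan":{"type":"array"},"force":{"type":"number"}},"required":["plan"]}

```bash
mkdir -p pics; python3 - <<'E'
from bench import sense, optics, r
import cv2,pickle
d={}
for n in("top","side"):
    s=optics.snapshot(n); d[n]=s; cv2.imwrite(f"pics/{n}0.png",s["frame"]); print(n,s["fx"],s["cam_to_world"])
pickle.dump(d,open("s0.pkl","wb"))
q=sense(); print(q)
E
```

```text
top 499.9626962642782 [[ 9.79623793e-03 -9.96986700e-01  7.69516351e-02  4.28034770e+02]
 [-9.99616059e-01 -7.76924295e-03  2.65965091e-02 -2.68062474e+01]
 [-2.59185099e-02 -7.71826359e-02 -9.96680025e-01  9.92944841e+02]
 [ 0.00000000e+00  0.00000000e+00  0.00000000e+00  1.00000000e+00]]
side 473.88084662783007 [[ 6.88199192e-01 -4.28972633e-01  5.85119093e-01 -1.01634377e+02]
 [-7.25436289e-01 -3.94476033e-01  5.64030895e-01 -5.89922437e+02]
 [-1.11383593e-02 -8.12632229e-01 -5.82670402e-01  6.61840658e+02]
 [ 0.00000000e+00  0.00000000e+00  0.00000000e+00  1.00000000e+00]]
{'time': 0.1, 'joint_pos': array([ 6.13388537e+01,  7.50995055e+00,  8.53227179e+01, -1.84193498e-03,
        8.72617951e+01, -4.89611826e+00]), 'qd': array([ 0.0438769 , -0.12992107, -0.1052474 ,  0.0373388 , -0.05733963,
        0.07037417]), 'joint_efforts': array([ 1.37899278e-03, -5.70957792e+01, -5.01938117e+01, -1.82568670e-04,
        8.18909408e-03,  1.24851231e-04]), 'tool_pos': array([241.63031216, 548.78790116, 302.96097613]), 'tcp_rot': array([-1.79905724e+02, -6.22943564e-03,  1.56235056e+02]), 'ft_force': array([-0.46754183, -0.589771  , -0.62276883]), 'wrist_torque': array([-0.01650888, -0.0441854 ,  0.04971192]), 'grip_force': 0.0, 'finger_gap': 86.1315362310053}
```

View pics/top0.png

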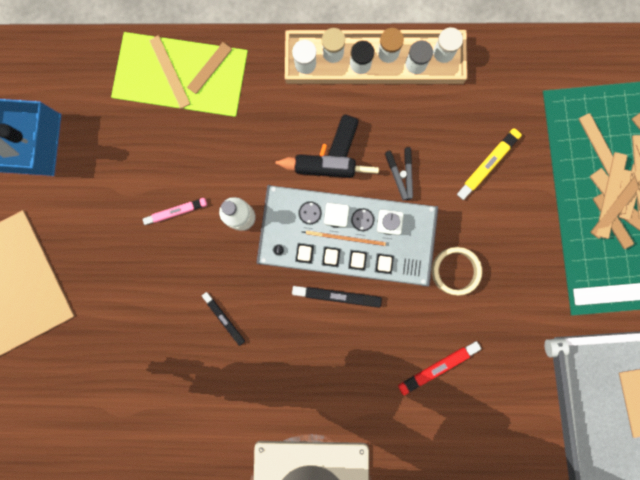

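View pics/side0.png

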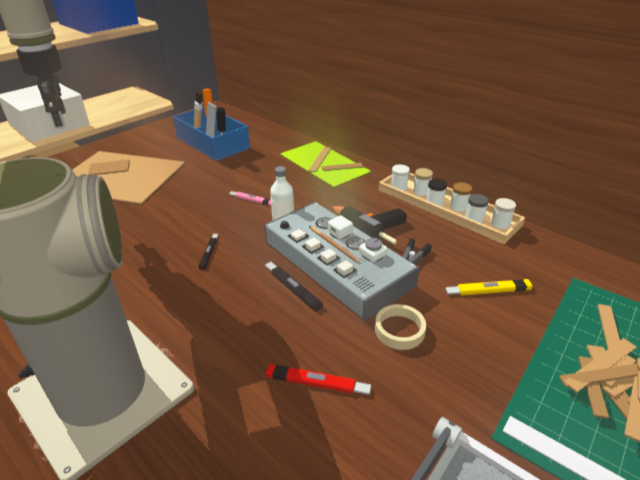

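The top view shows the box at about (350,235). The fuse cap is at (279,250) and the keys are at (305,253), (331,257), (358,260) and (385,263). There are two black cutter knives, at (337,297) and (223,318). The larger one, along the box front, is the one meant. I won't reach for either, only stay clear. The side view shows the same row, with the bottle at (282,195) beside the cap end.

```bash
cat > h.py <<'E'
import numpy as np
def ray(s,u,v,z):
    T=s["cam_to_world"]; d=T[:3,:3]@np.array([(u-s["cx"])/s["fx"],(v-s["cy"])/s["fy"],1]); o=T[:3,3]
    return o+d*(z-o[2])/d[2]
def proj(s,p):
    T=s["cam_to_world"]; c=T[:3,:3].T@(np.array(p)-T[:3,3])
    return s["fx"]*c[0]/c[2]+s["cx"], s["fy"]*c[1]/c[2]+s["cy"]
E
python3 - <<'E'
import pickle,cv2,numpy as np
from h import *
d=pickle.load(open("s0.pkl","rb"))
t=d["top"]; f=t["frame"]
hsv=cv2.cvtColor(f,cv2.COLOR_BGR2HSV)
m=((f.min(2)>185)).astype(np.uint8)
m[:240]=0;m[280:]=0;m[:,:290]=0;m[:,400:]=0
n,l,st,c=cv2.connectedComponentsWithStats(m)
K=[]
for i in range(1,n):
    if st[i,4]>60: K.append(c[i]); print(c[i],st[i])
P=np.array([ray(t,u,v,69) for u,v in sorted(map(tuple,K))]); print(P.round(1))
dv=P[0]-P[-1]; print(np.linalg.norm(dv),"box y dir deg",np.degrees(np.arctan2(dv[1],dv[0])))
print("cap",ray(t,279,250,65))
s=d["side"];cv2.imwrite("pics/sidecrop.png",cv2.resize(s["frame"][195:290,260:380],None,fx=6,fy=6,interpolation=cv2.INTER_CUBIC))
for p in P: print(proj(s,p))
E
```

```text
[347.7815453  255.82323513] [ 290  240  110   40 1799]
[303.93464052 252.69934641] [298 246  13  14 153]
[330.56774194 256.16129032] [325 249  12  15 155]
[357.38461538 259.58974359] [351 253  13  14 156]
[384.21472393 263.17791411] [378 256  13  15 163]
[[ 469.6   15.7   69. ]
 [ 463.6  -33.6   69. ]
 [ 464.5  -65.4   69. ]
 [ 457.7  -83.1   69. ]
 [ 451.6 -132.4   69. ]]
149.13639758298888 box y dir deg 83.06261597195554
cap [474.37203325  62.37563185  65.        ]
(np.float64(297.0792869688516), np.float64(229.9818915263712))
(np.float64(311.65190710544545), np.float64(240.48699888519388))
(np.float64(323.10757519584297), np.float64(246.56960834098817))
(np.float64(327.2600785008226), np.float64(251.68949533157303))
(np.float64(343.7687505921885), np.float64(263.67757726667344))
```

View pics/sidecrop.png

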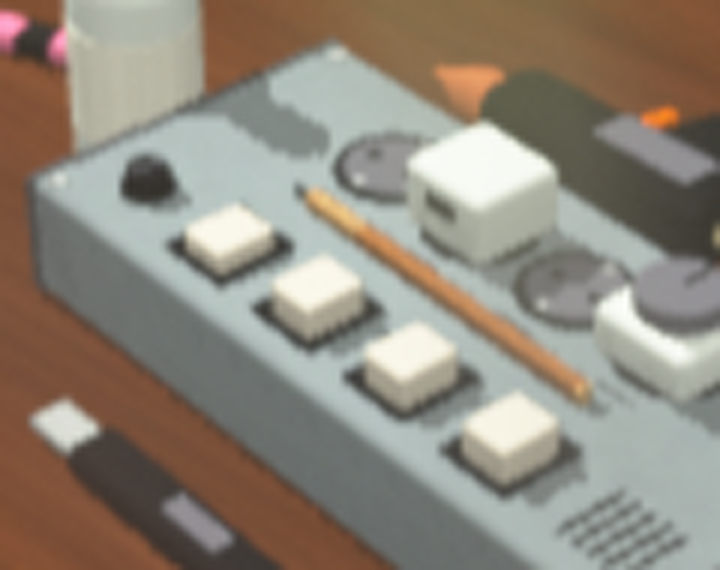

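The four keys are at (304,253), (331,256), (357,260) and (384,263) px. In the side crop, the key next to the cap looks lower than the others. I'll tap all four in order regardless. First I'll move above key 1 with the fingers closed.

>>> {"api": "servo_tool", "payload": {
  "plan": [
    [[0.016, -0.038, 0, 8.5, 0], [0.016, -0.038, 0, 8.3, 0], [0.016, -0.038, 0, 0, 0], [0.016, -0.038, 0, 0, 0], [0.016, -0.038, 0, 0, 0], [0.016, -0.038, 0, 0, 0], [0.016, -0.038, 0, 0, 0], [0.016, -0.038, 0, 0, 0], [0.016, -0.038, 0, 0, 0], [0.016, -0.038, 0, 0, 0]]
  ],
  "force": 30
}}

```text
time: 1.1
tool_pos: [401.9, 167.5, 303.6]
tcp_rot: [-180.0, -0.0, 173.0]
ft_force: [0.6, 0.3, -0.4]
finger_gap: 0.1
grip_force: 0.0
```

>>> {"api": "servo_tool", "payload": {
  "plan": [
    [[0.017, -0.038, 0, 0, 0], [0.017, -0.038, 0, 0, 0], [0.017, -0.038, 0, 0, 0], [0.016, -0.038, 0, 0, 0], [0, 0, -0.02, 0, 0], [0, 0, -0.03, 0, 0], [0, 0, -0.03, 0, 0], [0, 0, -0.02, 0, 0], [0, 0, 0, 0, 0], [0, 0, 0, 0, 0]]
  ]
}}

```text
time: 2.1
tool_pos: [468.6, 17.2, 204.0]
tcp_rot: [-180.0, -0.1, 173.0]
ft_force: [-0.1, 0.0, 0.0]
finger_gap: -0.2
grip_force: 0.0
```

```bash
python3 - <<'E'
from bench import sense, optics
import cv2
q=sense(); print({k:q[k] for k in("time","tool_pos","tcp_rot","ft_force","finger_gap")})
f=optics.snapshot("side")["frame"]; cv2.imwrite("pics/a1.png",cv2.resize(f[120:300,220:420],None,fx=3.3,fy=3.3))
E
```

```text
{'time': 2.1, 'tool_pos': array([468.57472119,  17.15677433, 203.98557034]), 'tcp_rot': array([-1.79998076e+02, -5.65061559e-02,  1.73033017e+02]), 'ft_force': array([-0.06680562,  0.00022457,  0.0473397 ]), 'finger_gap': -0.15352887040471427}
```

View pics/a1.png

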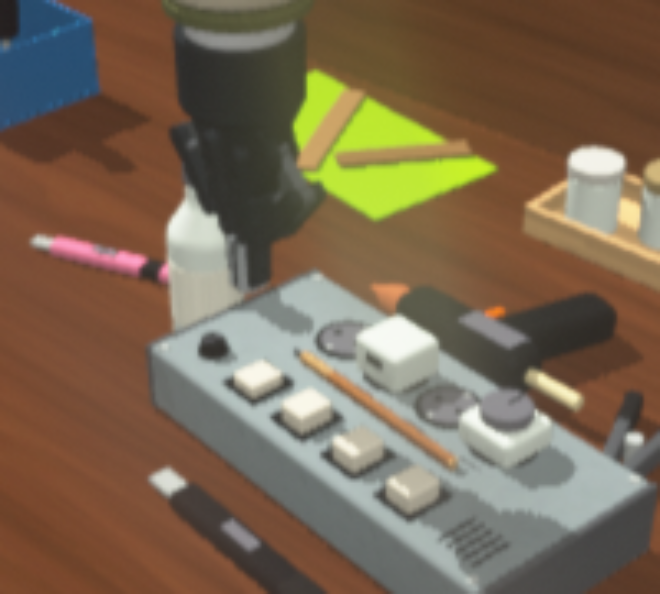

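The closed fingers hang above key 1, clear of the bottle, and nothing has moved. Next I'll descend towards key 1.

>>> {"api": "servo_tool", "payload": {
  "plan": [
    [[0.001, -0.0015, -0.02, 0, 0], [0, 0, -0.02, 0, 0], [0, 0, -0.015, 0, 0], [0, 0, -0.004, 0, 0], [0, 0, 0, 0, 0], [0, 0, -0.001, 0, 0], [0, 0, -0.001, 0, 0], [0, 0, -0.001, 0, 0], [0, 0, -0.001, 0, 0], [0, 0, 0, 0, 0]]
  ]
}}

```text
time: 3.15
tool_pos: [469.7, 15.6, 140.8]
tcp_rot: [-180.0, -0.0, 173.0]
ft_force: [0.7, 0.2, -0.6]
finger_gap: 0.0
grip_force: 0.0
```

>>> {"api": "servo_tool", "payload": {
  "plan": [
    [[0, 0, -0.001, 0, 0], [0, 0, -0.001, 0, 0], [0, 0, 0, 0, 0]]
  ]
}}

```text
time: 3.45
tool_pos: [469.6, 15.6, 138.6]
tcp_rot: [180.0, -0.0, 173.0]
ft_force: [-0.4, -0.8, -0.9]
finger_gap: 0.1
grip_force: 0.0
```

>>> {"api": "servo_tool", "payload": {
  "plan": [
    [[0, 0, -0.001, 0, 0], [0, 0, 0, 0, 0]]
  ]
}}

```text
time: 3.65
tool_pos: [469.7, 15.6, 137.7]
tcp_rot: [-180.0, -0.0, 173.0]
ft_force: [-0.2, 0.1, 0.0]
finger_gap: -0.1
grip_force: 0.0
```

>>> {"api": "servo_tool", "payload": {
  "plan": [
    [[0, 0, -0.0005, 0, 0], [0, 0, 0, 0, 0]]
  ]
}}

```text
time: 3.85
tool_pos: [469.8, 15.7, 137.3]
tcp_rot: [-180.0, -0.0, 173.0]
ft_force: [-1.1, 0.3, 0.4]
finger_gap: 0.1
grip_force: 0.0
```

>>> {"api": "servo_tool", "payload": {
  "plan": [
    [[0, 0, -0.0005, 0, 0], [0, 0, 0, 0, 0]]
  ]
}}

```text
time: 4.05
tool_pos: [469.8, 15.6, 136.9]
tcp_rot: [180.0, 0.0, 173.0]
ft_force: [0.0, 0.6, 0.8]
finger_gap: -0.1
grip_force: 0.0
```

>>> {"api": "servo_tool", "payload": {
  "plan": [
    [[0, 0, -0.0005, 0, 0], [0, 0, 0, 0, 0]]
  ]
}}

```text
time: 4.25
tool_pos: [469.9, 15.6, 136.6]
tcp_rot: [180.0, 0.0, 173.0]
ft_force: [-0.7, 1.0, 2.8]
finger_gap: -0.1
grip_force: 1.5
```

>>> {"api": "servo_tool", "payload": {
  "plan": [
    [[0, 0, 0, 0, 0], [0, 0, 0, 0, 0]]
  ]
}}

```text
time: 4.45
tool_pos: [469.9, 15.6, 136.6]
tcp_rot: [-180.0, 0.0, 173.0]
ft_force: [-1.9, -0.4, 2.7]
finger_gap: -0.2
grip_force: 1.7
```

Key 1 resists with 2.7 N at TCP z ≈ 136.8, which suggests it is latched. Next is key 2.

>>> {"api": "servo_tool", "payload": {
  "plan": [
    [[0, 0, 0.02, 0, 0], [-0.003, -0.025, 0, 0, 0], [-0.003, -0.0245, 0, 0, 0], [0, 0, -0.013, 0, 0], [0, 0, 0, 0, 0], [0, 0, -0.001, 0, 0], [0, 0, 0, 0, 0]]
  ]
}}

```text
time: 5.15
tool_pos: [463.6, -33.2, 142.1]
tcp_rot: [180.0, -0.0, 173.1]
ft_force: [0.3, 0.4, 0.5]
finger_gap: 0.4
grip_force: 0.0
```

>>> {"api": "servo_tool", "payload": {
  "plan": [
    [[0, 0, -0.001, 0, 0], [0, 0, 0, 0, 0]]
  ]
}}

```text
time: 5.35
tool_pos: [464.0, -33.4, 141.5]
tcp_rot: [180.0, 0.0, 173.1]
ft_force: [-0.1, 0.2, 0.7]
finger_gap: -0.1
grip_force: 0.3
```

>>> {"api": "servo_tool", "payload": {
  "plan": [
    [[0, 0, -0.001, 0, 0], [0, 0, 0, 0, 0], [0, 0, 0, 0, 0]]
  ]
}}

```text
time: 5.65
tool_pos: [464.0, -33.8, 140.6]
tcp_rot: [180.0, 0.0, 173.0]
ft_force: [1.0, 1.3, 2.6]
finger_gap: -0.0
grip_force: 1.0
```

Key 2 is up: contact came near 141.5. Keys 3 and 4 follow with the same pattern.

>>> {"api": "servo_tool", "payload": {
  "plan": [
    [[0, 0, 0.016, 0, 0], [-0.003, -0.025, 0, 0, 0], [-0.003, -0.0245, 0, 0, 0], [0, 0, -0.013, 0, 0], [0, 0, 0, 0, 0], [0, 0, -0.001, 0, 0], [0, 0, -0.001, 0, 0], [0, 0, -0.001, 0, 0], [0, 0, 0, 0, 0], [0, 0, 0, 0, 0]]
  ]
}}

```text
time: 6.65
tool_pos: [457.9, -83.0, 140.6]
tcp_rot: [180.0, 0.0, 173.1]
ft_force: [-0.6, 0.7, 1.7]
finger_gap: -0.0
grip_force: 1.0
```

>>> {"api": "servo_tool", "payload": {
  "plan": [
    [[0, 0, 0, 0, 0], [0, 0, 0, 0, 0]]
  ]
}}

```text
time: 6.85
tool_pos: [458.0, -83.3, 140.6]
tcp_rot: [180.0, 0.0, 173.0]
ft_force: [-0.1, 1.7, 2.2]
finger_gap: 0.0
grip_force: 1.1
```

>>> {"api": "servo_tool", "payload": {
  "plan": [
    [[0, 0, 0.016, 0, 0], [-0.003, -0.025, 0, 0, 0], [-0.003, -0.0245, 0, 0, 0], [0, 0, -0.013, 0, 0], [0, 0, 0, 0, 0], [0, 0, -0.001, 0, 0], [0, 0, -0.001, 0, 0], [0, 0, -0.001, 0, 0], [0, 0, 0, 0, 0], [0, 0, 0, 0, 0]]
  ]
}}

```text
time: 7.85
tool_pos: [452.0, -132.6, 140.6]
tcp_rot: [180.0, 0.0, 173.1]
ft_force: [-0.8, 1.4, 2.3]
finger_gap: -0.1
grip_force: 1.0
```

>>> {"api": "servo_tool", "payload": {
  "plan": [
    [[0, 0, 0, 0, 0], [0, 0, 0, 0, 0]]
  ]
}}

```text
time: 8.05
tool_pos: [452.0, -132.8, 140.6]
tcp_rot: [180.0, 0.0, 173.0]
ft_force: [0.1, 1.2, 2.2]
finger_gap: -0.0
grip_force: 1.1
```

Keys 2 to 4 are all up (contact near 141), so key 1 is the latched one. I'll go back and press it.

>>> {"api": "servo_tool", "payload": {
  "plan": [
    [[0, 0, 0.02, 0, 0], [0.006, 0.05, 0, 0, 0], [0.006, 0.05, 0, 0, 0], [0.006, 0.0485, 0, 0, 0], [0, 0, -0.015, 0, 0], [0, 0, -0.007, 0, 0], [0, 0, -0.001, 0, 0], [0, 0, -0.001, 0, 0], [0, 0, 0, 0, 0]]
  ]
}}

```text
time: 8.95
tool_pos: [469.8, 14.0, 136.7]
tcp_rot: [-180.0, 0.0, 172.9]
ft_force: [-1.3, 0.7, 1.5]
finger_gap: -0.2
grip_force: 1.0
```

>>> {"api": "servo_tool", "payload": {
  "plan": [
    [[0, 0, -0.001, 0, 0], [0, 0, 0, 0, 0], [0, 0, 0, 0, 0]]
  ]
}}

```text
time: 9.25
tool_pos: [470.0, 14.2, 135.8]
tcp_rot: [-180.0, 0.0, 173.0]
ft_force: [-1.2, -2.1, 3.6]
finger_gap: 0.1
grip_force: 2.3
```

>>> {"api": "servo_tool", "payload": {
  "plan": [
    [[0, 0, -0.001, 0, 0], [0, 0, -0.001, 0, 0], [0, 0, 0, 0, 0], [0, 0, 0, 0, 0]]
  ]
}}

```text
time: 9.65
tool_pos: [470.1, 14.3, 134.0]
tcp_rot: [-179.9, 0.1, 173.0]
ft_force: [-3.3, -3.1, 8.2]
finger_gap: -0.4
grip_force: 3.7
```

>>> {"api": "servo_tool", "payload": {
  "plan": [
    [[0, 0, -0.0007, 0, 0], [0, 0, 0, 0, 0], [0, 0, 0, 0, 0]]
  ]
}}

```text
time: 9.95
tool_pos: [470.1, 14.4, 133.3]
tcp_rot: [-179.9, 0.1, 173.0]
ft_force: [-3.6, -3.1, 8.6]
finger_gap: -0.0
grip_force: 4.0
```

8.6 N means the key is fully in. Now I'll release it and look.

>>> {"api": "servo_tool", "payload": {
  "plan": [
    [[0, 0, 0.01, 0, 0], [0, 0, 0.03, 0, 0], [0, 0, 0.05, 0, 0], [0, 0, 0.05, 0, 0], [0, 0, 0, 0, 0], [0, 0, 0, 0, 0]]
  ]
}}

```text
time: 10.55
tool_pos: [470.6, 15.0, 274.7]
tcp_rot: [180.0, 0.2, 173.0]
ft_force: [-0.8, -0.2, -1.1]
finger_gap: 0.0
grip_force: 0.0
```

```bash
python3 - <<'E'
from bench import optics
import cv2
f=optics.snapshot("side")["frame"]; cv2.imwrite("pics/b1.png",cv2.resize(f[195:290,260:380],None,fx=6,fy=6,interpolation=cv2.INTER_CUBIC))
E
```

```text
(no output)
```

View pics/b1.png

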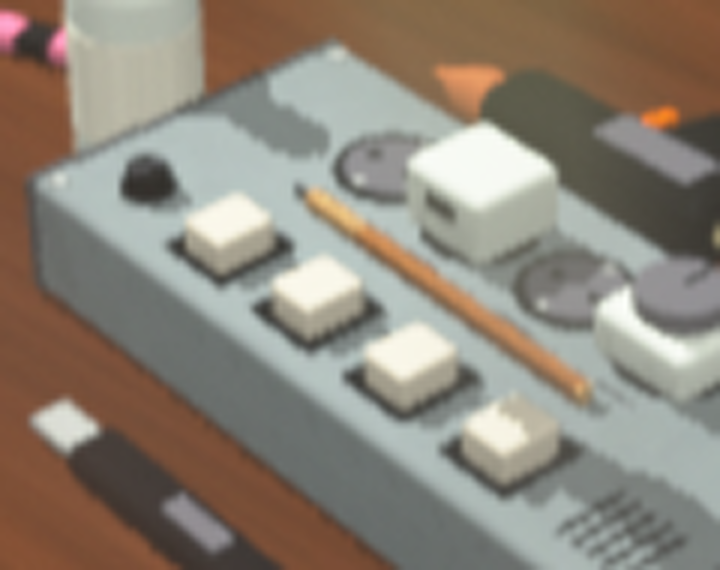

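Key 1, at (230,232) in the crop, now stands as high as the other three. The pencil, knife and bottle have not moved.

```bash
python3 -c "
from bench import r
print(r.hand_in())"
```

```text
the job is handed in; nothing more can be done
None
```

I tapped all four keys in order from the fuse cap: the key next to the cap was the latched one, and after I pressed it fully in and let go, all four stood up in the last picture; the job is handed in, but no verdict came back.

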